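# Sort spring plungers into the stiff and weak bins

### The job

Two spring plungers with orange caps stand on the counter and look alike, but one has a stiff spring and the other has gone weak. Press down on a cap, or on both, by 5 to 10 mm to feel which is which before you sort them, then stand the stiff plunger upright in the yellow bin and the weak one upright in the blue bin, and let go.

Things in the scene. Friction and masses are not known exactly. Their poses are not given: they have to be found in the camera images.
- plunger_a_mid (a point): middle of plunger A, on its axis, 25 mm above its underside. One of two identical-looking loose spring plungers, upright, 0.24 kg: flange 58 mm across, 5 mm thick; round aluminium housing 40 mm in diameter up to 48 mm (grip this from above, from any side); thin stem; orange cap 30 mm across, its flat top 80 mm above the underside. z up its axis
- plunger_b_mid (a point): middle of plunger B, on its axis, 25 mm above its underside. One of two identical-looking loose spring plungers, upright, 0.24 kg: flange 58 mm across, 5 mm thick; round aluminium housing 40 mm in diameter up to 48 mm (grip this from above, from any side); thin stem; orange cap 30 mm across, its flat top 80 mm above the underside. z up its axis
- cap_a (a joint): how far the cap of plunger A is pushed down, in m: 0 fully out, 0.015 fully in. It springs back. The weak plunger resists with 1 N at first, 2.5 N at 10 mm, 3.3 N at 15 mm; the stiff one with 2 N at first, 6.5 N at 5 mm, 11 N at 10 mm, 15.5 N at 15 mm; either cap may be either
- cap_b (a joint): how far the cap of plunger B is pushed down, in m: 0 fully out, 0.015 fully in. It springs back. The weak plunger resists with 1 N at first, 2.5 N at 10 mm, 3.3 N at 15 mm; the stiff one with 2 N at first, 6.5 N at 5 mm, 11 N at 10 mm, 15.5 N at 15 mm; either cap may be either
- yellow_bin: Yellow open plastic bin, fixed to the counter, 156 x 156 mm outside, 36 mm high (rolled rim to 39 mm), walls 4 mm, floor 4 mm thick, inside 148 x 148 mm. Origin: centre of its underside, on the counter; x and y along its sides, z up. It is for the stiff plunger.
- blue_bin: Blue open plastic bin, fixed to the counter, 156 x 156 mm outside, 36 mm high (rolled rim to 39 mm), walls 4 mm, floor 4 mm thick, inside 148 x 148 mm. Origin: centre of its underside, on the counter; x and y along its sides, z up. It is for the weak plunger.
Not all that is in view belongs to the job. What is shaped like the part that bears plunger_b_mid but pink or purple is not meant.

How it is judged (in metres and radians):
On the way:
1. a cap of either plunger is pressed down by at least 3 mm, while both plungers still stand on the counter outside the bins (value of joint any of cap_a, cap_b above 0.003 m and horizontal distance between each of plunger_a_mid, plunger_b_mid and yellow_bin above 0.1 m and horizontal distance between each of plunger_a_mid, plunger_b_mid and blue_bin above 0.1 m), for 0.05 s.
At the end, for the whole second after the job is handed in: the stiff plunger stands in the yellow bin and the weak one in the blue bin, each upright within 11 degrees (0.2 rad) and on the bin's floor (its middle 15 to 45 mm above the bin's underside and within 60 mm of the bin's centre along each side), released (x of plunger_a_mid in the frame of yellow_bin between -0.06 and 0.06 m and y of plunger_a_mid in the frame of yellow_bin between -0.06 and 0.06 m and z of plunger_a_mid in the frame of yellow_bin between 0.015 and 0.045 m and angle between each of plunger_a_mid, plunger_b_mid's own z axis and vertical below 0.2 rad and x of plunger_b_mid in the frame of blue_bin between -0.06 and 0.06 m and y of plunger_b_mid in the frame of blue_bin between -0.06 and 0.06 m and z of plunger_b_mid in the frame of blue_bin between 0.015 and 0.045 m); the robot touches nothing.
It also fails if it takes over 67 s, if anything falls off the work surface, if the arm or the gripper's body presses on something with over 40 N, if the wrist force passes 120 N, or if a joint passes its speed limit or range.

### The arm

A 6-joint arm with a two-finger parallel gripper is mounted at the origin on the work surface; the furniture and walls round the work are solid. World frame = base frame: x ahead of the robot, y to its left, z up, the work surface at z = 0. Lengths are in mm, angles in rad, forces in N, time in s.
With the tool pointing down it reaches from about 400 to 925 mm from the base axis. Payload 12.5 kg.
Tool frame: the origin (TCP) lies at the very end of the fingers, on their centre line; the grasp point (between the pads) lies 19 mm behind it; z points along the fingers, y is the direction in which the jaws open and shut (so a half turn about z gives the same grasp; the last joint's range is limited). The gripper opens to 95 mm and grips with 3 to 60 N. Pads are 20 mm wide; open, the fingers measure 119 mm over their backs; the gripper's body (75 mm by 180 mm) begins 59 mm behind the grasp point.
Start: joints at [1.002, 0.491, 1.559, -0, 1.092, -0.106], TCP at [279.022, 559.28, 214.661] pointing down, gripper open.
Joint ranges: [-3.1, 3.1], [-0.84, 2.19], [0.05, 2.79], [-1.13, 4.28], [0.06, 2.93], [-2.69, 2.69]. Speed limits (rad/s): [2.22, 2.22, 2.79, 3.14, 3.14, 3.14].

### API

Orientations are given as [roll, pitch, yaw] about the fixed x, y, z axes, in that order (R = Rz(yaw) Ry(pitch) Rx(roll)).
In Python, from cell import env gives the robot as it stands.
- The arm moves only by the shell command python3 -m pendant 'ROWS'. ROWS is JSON, a list that holds one entry, the list of rows, each a list of 5 numbers: the opening, from 0 (shut) to 1 (fully open), then the shift along the tool's x, y, z in m, then the turn about the tool's z in rad. A call has exactly 8 rows; each row is the pose to reach, as a shift and turn from the pose commanded when the call began, along the tool's axes at that moment; what a row does not reach only later rows make up. A row lasts 1/10 s, in which the tool goes at most 50 mm and 8.59 degrees, less where a joint would pass 70% of its speed; a pose out of reach is approached as far as the arm can. A call with a gripper value outside its range is refused whole. The fingers move at their own pace and stop on an object; the grip force is fixed at half the most. Time passes only in rows, so rows that repeat a pose let the fingers close, or fill a call up. It gives the time, the measured TCP pose, the force and the opening at its end, in the units of the state.
- env.state(): the state, without advancing time (a new reading comes with each control period).
- env.read_camera(name): name is "scene" or "top" or "wrist"; returns a dict with "image" (480x640x3 uint8, blue, green, red), "range_z" (480x640 float32, mm along the optical axis (not along the pixel's ray), 0 where there is no reading), "fx", "fy", "cx", "cy" (pixels), "rvec" (rotation vector, rad) and "tvec" (3), from world to camera coordinates, as OpenCV has them; the wrist camera has in their place "tool_from_camera" (4x4, takes a point from camera to tool coordinates, whose origin is the TCP and whose axes are the flange's). Camera axes: x right, y down, z forward; pixel columns grow to the right and rows downward; lengths in mm; the calibration is good to about 2 mm. A picture is of the moment at which its call begins: read the wrist's pose just before it.
- env.job_done(): hands the job in, once; it reports no verdict.
The state is a dict: "t": time; "joints": joint angles; "qvel": joint speeds; "tau": joint torques, N m; "eef_pos": TCP position; "tcp_rot": TCP orientation; "ft_force": force on the tool from outside, world axes, zero at the start; "moment": the same for the moment, N m; "opening": opening from 0.0 (shut) to 1.0 (fully open).
Only numpy, scipy, OpenCV 4.12 (cv2) and the standard library are available. Lean on these libraries where they do the work, as an engineer would, in place of code of your own. Each camera call takes 0.05 s, during which the arm holds its last target. There are 200 camera calls.

## Working session

There is one attempt and no reset: what is moved stays moved. The work goes in short steps, Python scripts to look and compute and a shell command to move; the robot and the scene stay as the last step left them, time stands still between calls to the robot, and variables do not carry over. Pictures are saved under pics/ and viewed, about 8 in all and at most 12, crops included, and the job is handed in when it is done.

```bash
ls; mkdir -p pics; python3 - <<'E'
from cell import env
import cv2,numpy as np
print(env.state())
a=env.read_camera("top");b=env.read_camera("scene")
np.savez('top.npz',**a);np.savez('scene.npz',**b)
cv2.imwrite('pics/top.png',a['image']);cv2.imwrite('pics/scene.png',b['image'])
E
```

```text
pics
{'t': 0.0, 'joints': array([ 1.00238892e+00,  4.91536714e-01,  1.55942028e+00,  1.65354885e-05,
        1.09168793e+00, -1.05578747e-01]), 'qvel': array([ 1.72555122e-04,  1.80321096e-03, -7.39818222e-04,  9.74604115e-05,
        2.64886517e-04, -3.07047305e-04]), 'tau': array([ 7.80684186e-04, -6.12633634e+01, -2.58186400e+01,  6.93103625e-02,
        4.80963592e-02, -7.99474287e-05]), 'eef_pos': array([278.8923185 , 559.07183154, 214.08598451]), 'tcp_rot': array([-3.14054779e+00, -1.25474624e-04,  2.67875630e+00]), 'ft_force': array([ 0.14109837, -0.39164816, -0.16196199]), 'moment': array([0.01500148, 0.01650989, 0.01848664]), 'opening': 1.0004704784901919}
```

View pics/top.png

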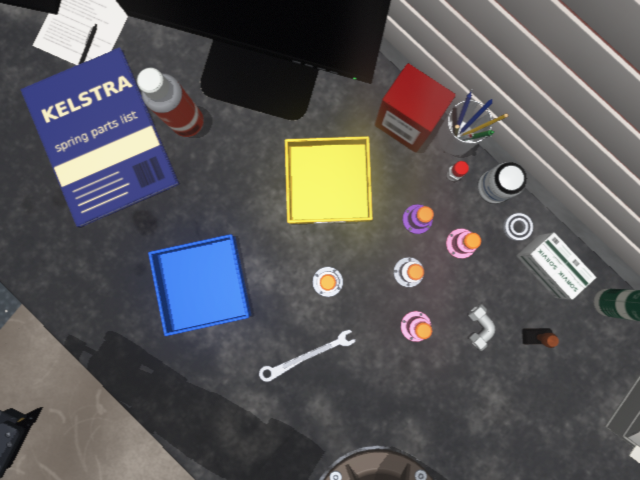

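View pics/scene.png

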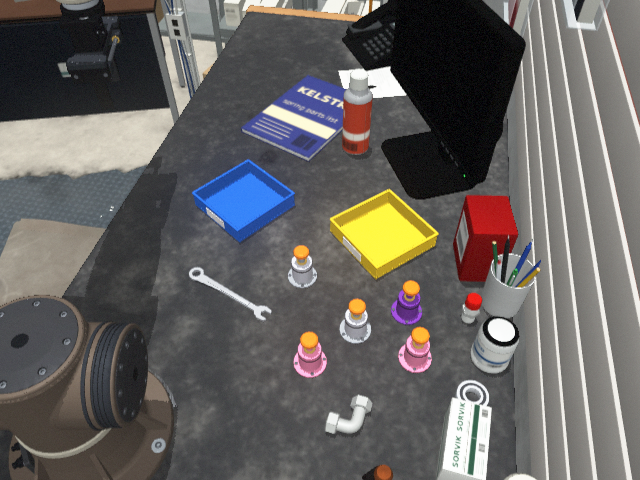

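Top view candidates for the plungers are silver at (327,282) and silver at (413,271). The look-alikes are purple at (418,218) and pink at (462,242) and (417,327). I choose the two silver ones. The yellow bin is at about (329,180) and the blue bin at about (199,285).

```bash
cat > h.py <<'E'
import numpy as np,cv2
def cloud(c):
    R=cv2.Rodrigues(np.array(c['rvec'],float))[0];t=np.array(c['tvec'],float).ravel()
    v,u=np.mgrid[:480,:640];z=c['range_z'].astype(float)
    P=np.stack([(u-c['cx'])/c['fx']*z,(v-c['cy'])/c['fy']*z,z],-1)
    return (P-t)@R
E
python3 - <<'E'
from h import *
import numpy as np,cv2
for n in ['top','scene']:
    c=dict(np.load(n+'.npz'));P=cloud(c);h=cv2.cvtColor(c['image'],cv2.COLOR_BGR2HSV);ok=c['range_z']>0
    print(n,'cam',-cv2.Rodrigues(c['rvec'].astype(float))[0].T@c['tvec'].ravel())
    def m(lo,hi): return (cv2.inRange(h,lo,hi)>0)&ok
    o=m((7,150,150),(20,255,255))&(P[...,2]>72)&(P[...,2]<88)
    k,l,s,ce=cv2.connectedComponentsWithStats(o.astype(np.uint8))
    for i in range(1,k):
        if s[i,4]>30:
            q=P[l==i];print('cap',ce[i].round(),s[i,4],q.mean(0).round(1),np.ptp(q,axis=0).round())
    for b,lo,hi in [('yel',(22,120,80),(35,255,255)),('blue',(100,170,80),(118,255,255))]:
        q=m(lo,hi);k,l,s,ce=cv2.connectedComponentsWithStats(q.astype(np.uint8));i=1+s[1:,4].argmax()
        if b=='blue' and n=='top': 
            i=l[285,199]
        if b=='blue' and n=='scene': i=l[195,240]
        p=P[l==i];r=p[(p[:,2]>33)&(p[:,2]<42)]
        print(b,ce[i].round(),cv2.minAreaRect(r[:,:2].astype(np.float32)),np.median(p[p[:,2]<15],axis=0))
if 1:
    c=dict(np.load('top.npz'));cv2.imwrite('pics/crop.png',cv2.resize(c['image'][180:360,270:510],None,fx=3,fy=3,interpolation=cv2.INTER_CUBIC))
E
```

```text
top cam [453.33256352  87.92778596 926.61055593]
cap [425. 214.] 190 [557.  -87.6  80.6] [27. 28. 10.]
cap [472. 240.] 203 [ 508.6 -169.8   80.3] [27. 29. 10.]
cap [415. 272.] 182 [454.9 -67.8  80.8] [25. 28.  9.]
cap [327. 282.] 177 [439.2  87.5  80.7] [25. 27.  8.]
cap [423. 330.] 198 [351.9 -78.9  80.6] [27. 30. 11.]
yel [328. 179.] ((631.317626953125, 84.49087524414062), (159.94940185546875, 159.5302276611328), 1.0554282665252686) [634.15051565  83.51826173   4.81433359]
blue [199. 284.] ((437.513427734375, 328.46435546875), (159.07969665527344, 159.7469024658203), 11.37195873260498) [436.97804168 332.73615274   5.09885113]
scene cam [ 120.8692301  -479.53798207  840.38952517]
cap [301. 252.] 164 [438.6  83.5  78.6] [28. 29. 13.]
cap [411. 288.] 195 [556.4 -91.7  79. ] [29. 29. 11.]
cap [357. 306.] 211 [454.7 -72.2  78.8] [28. 29. 12.]
cap [420. 335.] 239 [ 508.1 -174.4   79. ] [29. 29. 12.]
cap [309. 340.] 242 [351.6 -83.1  79. ] [29. 29. 11.]
yel [384. 232.] ((632.1026611328125, 81.740478515625), (162.70103454589844, 162.12310791015625), 1.380852222442627) [639.97676086  87.53324665   3.99891089]
blue [245. 199.] ((439.043212890625, 325.13690185546875), (161.7255859375, 161.95338439941406), 11.737764358520508) [442.59730877 338.5570892    3.93448422]
```

View pics/crop.png

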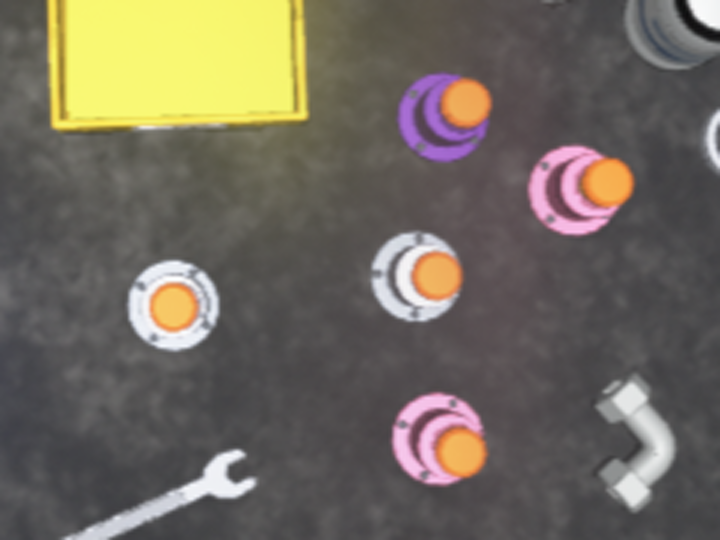

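Both cameras agree: plungers near (439, 85) and (455, −70), cap tops at 80 mm. The crop confirms that the two chosen ones are silver and the other three are purple or pink. The bins are near (632, 83) and (438, 327) and measure 160 mm, as they should.

```bash
cat > go.py <<'E'
import sys,numpy as np
from cell import env
from scipy.spatial.transform import Rotation as R
s=env.state();r=R.from_euler('xyz',s['tcp_rot'])
print('t',s['t'],'pos',s['eef_pos'].round(1),'rot',s['tcp_rot'].round(3),'F',s['ft_force'].round(2),'op',round(s['opening'],3))
for i in range(1,len(sys.argv),3):
    g=np.array(list(map(float,sys.argv[i:i+3])));print(g,'->',(r.inv().apply(g-s['eef_pos'])/1000).round(4))
print('turn to yaw pi',(-(np.pi-s['tcp_rot'][2])).round(3))
E
python3 go.py 439 85.5 130
python3 - <<'E'
from h import *
c=dict(np.load('top.npz'));P=cloud(c).reshape(-1,3)
for b in [(632,83),(438,327)]:
    q=P[(P[:,2]>85)];d=np.hypot(q[:,0]-b[0],q[:,1]-b[1]);i=d.argsort()[:200:40];print(b,q[i].round(),d[i].round())
E
```

```text
t 0.1 pos [278.9 559.1 214.1] rot [-3.141 -0.     2.679] F [-0.66 -0.46  0.19] op 0.997
[439.   85.5 130. ] -> [-0.3547 -0.3522  0.0845]
turn to yaw pi -0.463
(632, 83) [[742.  -9. 110.]
 [739. -14. 109.]
 [743. -11. 108.]
 [733. -22.  99.]
 [731. -25.  90.]] [143. 144. 145. 146. 147.]
(438, 327) [[270. 464. 325.]
 [272. 469. 317.]
 [274. 473. 324.]
 [272. 471. 313.]
 [268. 468. 336.]] [217. 219. 220. 220. 221.]
```

```bash
python3 -m pendant '[[[0,-0.044,-0.044,0.01,-0.057],[0,-0.089,-0.088,0.021,-0.115],[0,-0.133,-0.132,0.031,-0.173],[0,-0.177,-0.176,0.042,-0.231],[0,-0.221,-0.22,0.052,-0.289],[0,-0.266,-0.264,0.063,-0.347],[0,-0.31,-0.308,0.073,-0.405],[0,-0.3547,-0.3522,0.0845,-0.463]]]'; python3 go.py 439 85.5 95
```

```text
t: 0.9
eef_pos: [405.5, 183.8, 148.1]
tcp_rot: [3.141, 0.0, -3.139]
ft_force: [0.6, 0.6, -0.6]
opening: 0.388
t 0.9 pos [405.5 183.8 148.1] rot [ 3.141  0.    -3.139] F [ 0.65  0.57 -0.58] op 0.388
[439.   85.5  95. ] -> [-0.0332 -0.0984  0.0531]
turn to yaw pi -6.28
```

```bash
python3 -m pendant '[[[0,-0.017,-0.049,0.02,0],[0,-0.033,-0.098,0.04,0],[0,-0.033,-0.098,0.053,0],[0,-0.033,-0.098,0.053,0],[0,-0.033,-0.098,0.053,0],[0,-0.033,-0.098,0.053,0],[0,-0.033,-0.098,0.053,0],[0,-0.033,-0.098,0.053,0]]]'; python3 go.py 439 85.5 81 439 85.5 73
```

```text
t: 1.7
eef_pos: [438.4, 88.4, 95.9]
tcp_rot: [3.141, 0.001, -3.14]
ft_force: [0.5, -0.7, 0.3]
opening: 0.002
t 1.7 pos [438.4  88.4  95.9] rot [ 3.141e+00  1.000e-03 -3.140e+00] F [ 0.47 -0.74  0.26] op 0.002
[439.   85.5  81. ] -> [-0.0006 -0.0029  0.0149]
[439.   85.5  73. ] -> [-0.0006 -0.0029  0.0229]
turn to yaw pi -6.282
```

```bash
python3 -m pendant '[[[0,-0.0,-0.003,0.006,0],[0,0,-0.003,0.012,0],[0,0,-0.003,0.016,0],[0,0,-0.003,0.019,0],[0,0,-0.003,0.022,0],[0,0,-0.003,0.023,0],[0,0,-0.003,0.023,0],[0,0,-0.003,0.023,0]]]'; python3 -c "
from cell import env
import cv2
c=env.read_camera('scene');cv2.imwrite('pics/press.png',cv2.resize(c['image'][180:360,200:440],None,fx=3,fy=3))
c=env.read_camera('scene');print(env.state()['ft_force'],env.state()['eef_pos'])"
```

```text
t: 2.5
eef_pos: [438.3, 84.6, 72.4]
tcp_rot: [3.142, -0.0, -3.141]
ft_force: [-2.1, -0.5, 8.4]
opening: 0.006
[-3.09126664 -0.59008613  7.72359948] [438.23644776  84.5784582   72.46877383]
```

View pics/press.png

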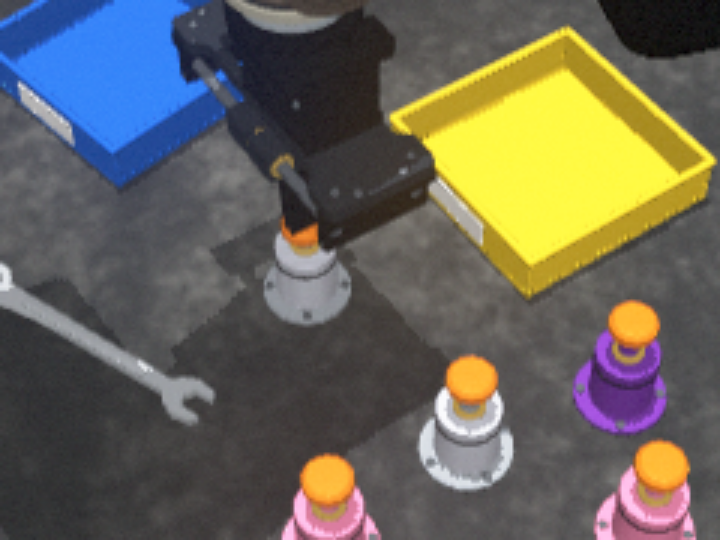

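The cap is down 7 to 8 mm and reads about 8 N, against about 2 N expected for weak, so P1 is the stiff one. The picture shows only the fingertips touching the cap, at about (300,230) in the crop. Next I open and grasp it.

```bash
python3 -m pendant '[[[0,0,0,-0.02,0],[0,0,0,-0.04,0],[0.75,0,0,-0.04,0],[0.75,0,0,-0.04,0],[0.75,0,0,-0.04,0],[0.75,0,0,-0.04,0],[0.75,0,0,-0.04,0],[0.75,0,0,-0.04,0]]]'; python3 go.py 438.5 85 15; python3 - <<'E'
from cell import env
from h import *
c=env.read_camera('scene');P=cloud(c);h=cv2.cvtColor(c['image'],cv2.COLOR_BGR2HSV)
m=(cv2.inRange(h,(7,150,150),(20,255,255))>0)&(P[...,2]>60)&(P[...,2]<88)
k,l,s,ce=cv2.connectedComponentsWithStats(m.astype(np.uint8))
for i in range(1,k):
    if s[i,4]>20: print(ce[i].round(),s[i,4],P[l==i].mean(0).round(1))
E
```

```text
t: 3.4
eef_pos: [438.2, 84.6, 112.0]
tcp_rot: [3.142, -0.001, -3.141]
ft_force: [1.0, -0.0, 0.1]
opening: 0.453
t 3.4 pos [438.2  84.6 112. ] rot [ 3.142e+00 -1.000e-03 -3.141e+00] F [ 0.95 -0.04  0.14] op 0.453
[438.5  85.   15. ] -> [-0.0003  0.0004  0.097 ]
turn to yaw pi -6.283
[300. 253.] 140 [436.6  82.5  78.5]
[411. 288.] 192 [556.4 -91.6  78.8]
[357. 306.] 211 [454.7 -72.2  78.8]
[420. 335.] 241 [ 507.9 -174.6   79. ]
[309. 340.] 245 [351.5 -83.5  79. ]
[384. 473.] 135 [ 329.2 -312.6   69.2]
```

```bash
python3 -m pendant '[[[0.75,0.001,0,0,0],[0.75,0.001,0,0,0],[0.75,0.001,0,0,0],[0.75,0.001,0,0.015,0],[0.75,0.001,0,0.04,0],[0.75,0.001,0,0.07,0],[0.75,0.001,0,0.09,0],[0.75,0.001,0,0.097,0]]]' && python3 -m pendant '[[[0.2,0,0,0,0],[0.2,0,0,0,0],[0.2,0,0,0,0],[0.2,0,0,0,0],[0.2,0,0,0,0],[0.2,0,0,0,0],[0.2,0,0,0,0],[0.2,0,0,0,0]]]'; python3 go.py 438 85 90 612 85 90
```

```text
t: 4.25
eef_pos: [436.8, 84.5, 13.8]
tcp_rot: [-3.142, -0.002, -3.142]
ft_force: [0.9, 0.1, -0.2]
opening: 0.749
t: 5.05
eef_pos: [437.8, 84.8, 16.1]
tcp_rot: [3.141, 0.002, -3.141]
ft_force: [-1.0, 2.6, 9.0]
opening: 0.419
t 5.05 pos [437.8  84.8  16.1] rot [ 3.141e+00  2.000e-03 -3.141e+00] F [-0.97  2.65  8.96] op 0.419
[438.  85.  90.] -> [-0.0003  0.0003 -0.0739]
[612.  85.  90.] -> [-0.1743  0.0002 -0.0736]
turn to yaw pi -6.283
```

```bash
python3 -m pendant '[[[0.2,0,0,-0.02,0],[0.2,0,0,-0.05,0],[0.2,0,0,-0.075,0],[0.2,-0.04,0,-0.075,0],[0.2,-0.085,0,-0.075,0],[0.2,-0.13,0,-0.075,0],[0.2,-0.165,0,-0.075,0],[0.2,-0.181,0,-0.075,0]]]'; python3 go.py 618 83 45 618 83 21;  python3 -c "
from cell import env
import cv2
c=env.read_camera('scene');cv2.imwrite('pics/lift.png',cv2.resize(c['image'][130:310,280:520],None,fx=3,fy=3))"
```

```text
t: 5.85
eef_pos: [620.8, 84.4, 90.2]
tcp_rot: [3.142, 0.001, 3.142]
ft_force: [-1.0, -0.1, -2.5]
opening: 0.414
t 5.85 pos [620.8  84.4  90.2] rot [3.142e+00 1.000e-03 3.142e+00] F [-0.97 -0.15 -2.52] op 0.414
[618.  83.  45.] -> [ 0.0028 -0.0014  0.0451]
[618.  83.  21.] -> [ 0.0029 -0.0014  0.0691]
turn to yaw pi -0.0
```

View pics/lift.png

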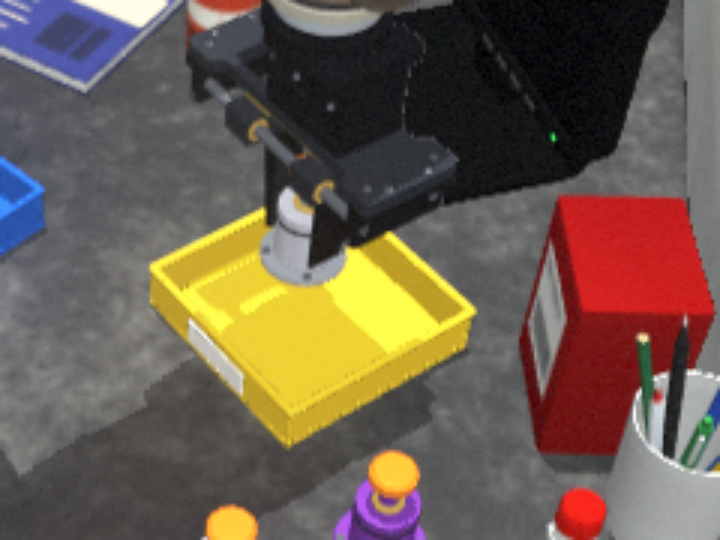

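The plunger is held upright above the yellow bin (flange at about (305,262) in the crop). Now I lower it.

```bash
python3 -m pendant '[[[0.2,0.001,-0.001,0.02,0],[0.2,0.001,-0.001,0.04,0],[0.2,0.001,-0.001,0.052,0],[0.2,0.001,-0.001,0.060,0],[0.2,0.001,-0.001,0.065,0],[0.2,0.001,-0.001,0.068,0],[0.2,0.001,-0.001,0.069,0],[0.2,0.001,-0.001,0.069,0]]]' && python3 -m pendant '[[[0.2,0,0,0,0],[0.2,0,0,0,0],[0.65,0,0,0,0],[0.65,0,0,0,0],[0.65,0,0,0,0],[0.65,0,0,0,0],[0.65,0,0,0,0],[0.65,0,0,0,0]]]'; python3 go.py 618 83 120
```

```text
t: 6.7
eef_pos: [617.5, 83.7, 21.7]
tcp_rot: [3.141, 0.001, -3.141]
ft_force: [-0.1, 0.0, -2.1]
opening: 0.419
t: 7.5
eef_pos: [617.4, 83.6, 21.4]
tcp_rot: [3.142, 0.0, -3.141]
ft_force: [-0.6, 0.3, -0.9]
opening: 0.649
t 7.5 pos [617.4  83.6  21.4] rot [ 3.142  0.    -3.141] F [-0.55  0.34 -0.86] op 0.649
[618.  83. 120.] -> [-0.0006 -0.0006 -0.0986]
turn to yaw pi -6.283
```

```bash
python3 -m pendant '[[[0.65,0,0,-0.02,0],[0.65,0,0,-0.06,0],[0.65,0,0,-0.1,0],[0.65,0.04,-0.02,-0.1,0],[0.65,0.07,-0.05,-0.1,0],[0.75,0.1,-0.08,-0.1,0],[0.75,0.13,-0.11,-0.1,0],[0.75,0.155,-0.14,-0.1,0]]]'; python3 go.py 455 -70 95;  python3 - <<'E'
from cell import env
from h import *
c=env.read_camera('scene');P=cloud(c);h=cv2.cvtColor(c['image'],cv2.COLOR_BGR2HSV)
m=(cv2.inRange(h,(7,150,150),(20,255,255))>0)&(P[...,2]>60)&(P[...,2]<95)
k,l,s,ce=cv2.connectedComponentsWithStats(m.astype(np.uint8))
for i in range(1,k):
    if s[i,4]>20: print(ce[i].round(),s[i,4],P[l==i].mean(0).round(1))
E
```

```text
t: 8.3
eef_pos: [460.8, -57.1, 121.5]
tcp_rot: [3.142, 0.0, -3.141]
ft_force: [0.6, 0.1, -0.6]
opening: 0.746
t 8.3 pos [460.8 -57.1 121.5] rot [ 3.142  0.    -3.141] F [ 0.57  0.11 -0.58] op 0.746
[455. -70.  95.] -> [ 0.0058 -0.0129  0.0265]
turn to yaw pi -6.283
[410. 291.] 76 [553.  -94.9  76.9]
[357. 307.] 213 [454.4 -72.4  79. ]
[419. 338.] 93 [ 504.2 -176.9   77.4]
[309. 340.] 246 [351.5 -83.4  78.9]
[384. 472.] 169 [ 329.7 -311.9   69.2]
```

There is plenty of time, so I'll press the second cap as a cross-check before grasping.

```bash
python3 -m pendant '[[[0,0.006,-0.014,0,0],[0,0.006,-0.014,0,0],[0,0.006,-0.014,0,0],[0,0.006,-0.014,0,0],[0,0.006,-0.014,0,0],[0,0.006,-0.014,0.01,0],[0,0.006,-0.014,0.02,0],[0,0.006,-0.014,0.03,0]]]' && python3 -m pendant '[[[0,0,0,0,0],[0,0,0,0.006,0],[0,0,0,0.010,0],[0,0,0,0.014,0],[0,0,0,0.017,0],[0,0,0,0.018,0],[0,0,0,0.018,0],[0,0,0,0.018,0]]]'; python3 go.py 455 -70.5 112
```

```text
t: 9.15
eef_pos: [456.2, -70.2, 90.2]
tcp_rot: [3.141, -0.001, -3.141]
ft_force: [0.3, -0.2, -0.7]
opening: 0.133
t: 9.95
eef_pos: [456.4, -70.4, 73.5]
tcp_rot: [3.142, 0.0, -3.141]
ft_force: [0.3, -1.1, 2.5]
opening: 0.006
t 9.95 pos [456.4 -70.4  73.5] rot [ 3.142  0.    -3.141] F [ 0.31 -1.13  2.5 ] op 0.006
[455.  -70.5 112. ] -> [ 0.0014 -0.0001 -0.0385]
turn to yaw pi -6.283
```

The reading is 2.5 N at about 7 mm, so P2 is weak, as expected. Grasp it.

```bash
python3 -m pendant '[[[0,0.001,0,-0.02,0],[0,0.001,0,-0.039,0],[0.75,0.001,0,-0.039,0],[0.75,0.001,0,-0.039,0],[0.75,0.001,0,-0.039,0],[0.75,0.001,0,-0.039,0],[0.75,0.001,0,-0.039,0],[0.75,0.001,0,-0.039,0]]]' && python3 -m pendant '[[[0.75,0,0,0,0],[0.75,0,0,0,0],[0.75,0,0,0,0],[0.75,0,0,0.015,0],[0.75,0,0,0.04,0],[0.75,0,0,0.07,0],[0.75,0,0,0.09,0],[0.75,0,0,0.096,0]]]' && python3 -m pendant '[[[0.2,0,0,0,0],[0.2,0,0,0,0],[0.2,0,0,0,0],[0.2,0,0,0,0],[0.2,0,0,0,0],[0.2,0,0,0,0],[0.2,0,0,0,0],[0.2,0,0,0,0]]]'; python3 go.py 441 327 90
```

```text
t: 10.75
eef_pos: [455.3, -70.4, 112.0]
tcp_rot: [3.141, -0.001, -3.141]
ft_force: [-0.1, 0.6, 0.5]
opening: 0.451
t: 11.55
eef_pos: [454.7, -70.2, 14.8]
tcp_rot: [3.141, -0.002, -3.141]
ft_force: [-0.2, -0.5, -0.2]
opening: 0.751
t: 12.35
eef_pos: [455.6, -70.3, 17.0]
tcp_rot: [-3.141, 0.001, -3.141]
ft_force: [0.5, 1.4, 8.4]
opening: 0.416
t 12.35 pos [455.6 -70.3  17. ] rot [-3.141e+00  1.000e-03 -3.141e+00] F [0.46 1.45 8.36] op 0.416
[441. 327.  90.] -> [ 0.0145  0.3973 -0.0731]
turn to yaw pi -6.283
```

```bash
python3 -m pendant '[[[0.2,0,0,-0.02,0],[0.2,0,0,-0.05,0],[0.2,0,0.02,-0.08,0],[0.2,0,0.05,-0.08,0],[0.2,0.002,0.09,-0.08,0],[0.2,0.004,0.13,-0.08,0],[0.2,0.006,0.17,-0.08,0],[0.2,0.008,0.21,-0.08,0]]]' && python3 -m pendant '[[[0.2,0,0.04,0,0],[0.2,0.003,0.08,0,0],[0.2,0.005,0.12,0,0],[0.2,0.006,0.15,0,0],[0.2,0.006,0.175,0,0],[0.2,0.006,0.187,0,0],[0.2,0.006,0.187,0,0],[0.2,0.006,0.187,0,0]]]'; python3 go.py 439 327 22; python3 -c "
from cell import env
import cv2
c=env.read_camera('scene');cv2.imwrite('pics/lift2.png',cv2.resize(c['image'][100:310,160:440],None,fx=2.5,fy=2.5))"
```

```text
t: 13.15
eef_pos: [446.9, 141.1, 96.5]
tcp_rot: [3.142, 0.0, -3.142]
ft_force: [1.1, -0.2, -3.1]
opening: 0.418
t: 13.95
eef_pos: [441.1, 325.8, 96.2]
tcp_rot: [-3.141, -0.001, -3.141]
ft_force: [-0.1, -0.1, -2.9]
opening: 0.416
t 13.95 pos [441.1 325.8  96.2] rot [-3.141e+00 -1.000e-03 -3.141e+00] F [-0.08 -0.05 -2.85] op 0.416
[439. 327.  22.] -> [0.002  0.0013 0.0742]
turn to yaw pi -6.283
```

View pics/lift2.png

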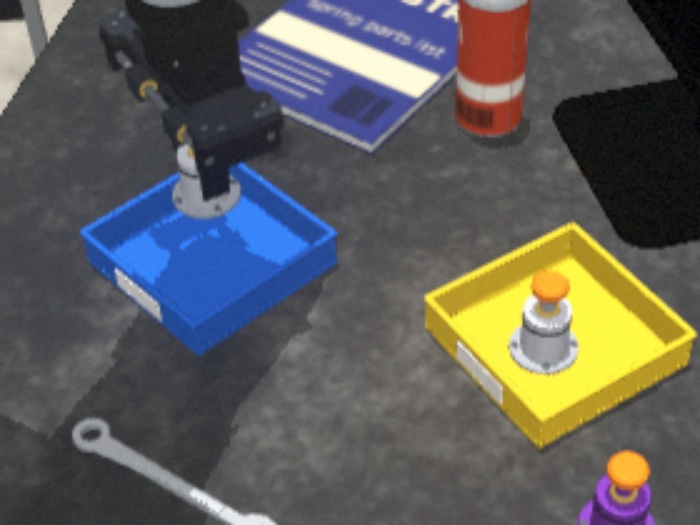

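The stiff plunger stands upright in the yellow bin, at about (545,330) in the crop. The weak one is held upright above the blue bin, at about (205,190). Lower, release and retreat.

```bash
python3 -m pendant '[[[0.2,0.001,0.001,0.02,0],[0.2,0.001,0.001,0.04,0],[0.2,0.001,0.001,0.055,0],[0.2,0.001,0.001,0.065,0],[0.2,0.001,0.001,0.070,0],[0.2,0.001,0.001,0.073,0],[0.2,0.001,0.001,0.074,0],[0.2,0.001,0.001,0.074,0]]]' && python3 -m pendant '[[[0.2,0,0,0,0],[0.2,0,0,0,0],[0.65,0,0,0,0],[0.65,0,0,0,0],[0.65,0,0,0,0],[0.65,0,0,0,0],[0.65,0,0,0,0],[0.65,0,0,0,0]]]' && python3 -m pendant '[[[0.65,0,0,-0.02,0],[0.65,0,0,-0.06,0],[0.65,0,0,-0.1,0],[0.65,0,0,-0.14,0],[0.65,0,0.04,-0.15,0],[0.65,0,0.08,-0.15,0],[0.65,0,0.12,-0.15,0],[0.65,0,0.15,-0.15,0]]]';  python3 - <<'E'
from cell import env
from h import *
c=env.read_camera('scene');cv2.imwrite('pics/end.png',cv2.resize(c['image'][100:310,160:440],None,fx=2.5,fy=2.5))
P=cloud(c);h=cv2.cvtColor(c['image'],cv2.COLOR_BGR2HSV)
m=(cv2.inRange(h,(7,150,150),(20,255,255))>0)&(P[...,2]>60)&(P[...,2]<95)
k,l,s,ce=cv2.connectedComponentsWithStats(m.astype(np.uint8))
for i in range(1,k):
    if s[i,4]>20: print(ce[i].round(),s[i,4],P[l==i].mean(0).round(1))
E
```

```text
t: 14.8
eef_pos: [440.5, 327.7, 22.8]
tcp_rot: [3.141, 0.001, -3.141]
ft_force: [-0.9, 1.0, -3.7]
opening: 0.416
t: 15.6
eef_pos: [440.3, 327.6, 22.4]
tcp_rot: [3.142, 0.0, -3.141]
ft_force: [-0.5, -1.1, -0.2]
opening: 0.648
t: 16.4
eef_pos: [439.9, 479.7, 172.5]
tcp_rot: [3.141, 0.0, -3.141]
ft_force: [0.2, -0.2, -1.0]
opening: 0.65
[242. 178.] 120 [439.6 322.2  82.3]
[380. 214.] 142 [616.9  78.7  82.4]
[411. 288.] 193 [556.4 -91.8  79. ]
[420. 335.] 239 [ 508.  -174.5   79. ]
[309. 340.] 248 [351.4 -83.4  79. ]
[383. 472.] 144 [ 329.4 -312.2   69.3]
```

View pics/end.png

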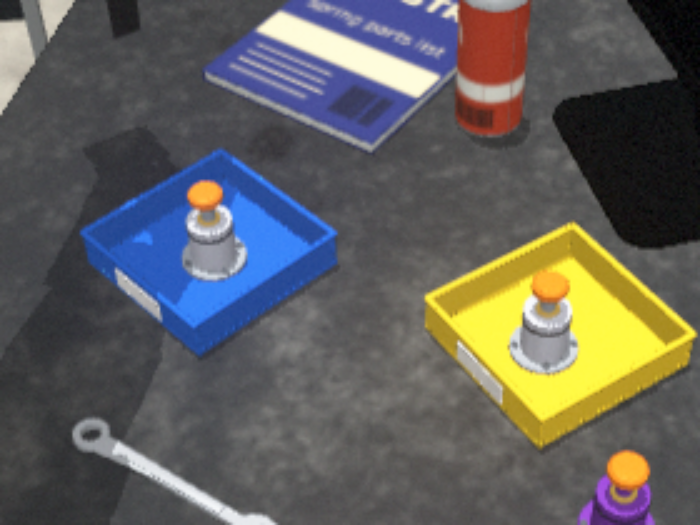

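Both plungers stand upright on the bin floors, with cap tops 82 to 83 mm up, about 4 mm higher than on the counter. The arm is clear.

```bash
python3 -c "
from cell import env
print(env.job_done())"
```

```text
the job is handed in; nothing more can be done
None
```

The stiff plunger is standing upright in the yellow bin and the weak one in the blue bin. The job is handed in, at about 16.5 s of the 67 s allowed; no verdict was reported.

- **Which is which:** I pressed both caps by about 7 mm. The plunger near (438, 85) pushed back with about 8 N, so it is stiff. The one near (455, −70) gave 2.5 N, so it is weak. The first press came before either plunger was moved; the weak plunger's press was a cross-check after the stiff one was already in its bin.
- **Final position:** The last image shows both upright and released. Their caps are at about (617, 79) and (440, 322), within about 15 mm of the bin centres. The cap tops are about 4 mm higher than on the counter, which matches the bin floor thickness.
- **Robot:** The gripper is clear at z = 172 mm and touches nothing. The pink and purple look-alikes have not moved.
- **Disagreements:** The two cameras differed by about 4 mm in y, so I used values in between. The first press also showed a side force of 2 to 3 N and shifted the plunger by 1 to 2 mm. Neither affected the grasps.

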